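# Pine offcut through the scrap bin's sprung flap

### The arm

A 6-joint arm with a two-finger parallel gripper is mounted at the origin on a cart in front of the work surface, level with it; the furniture and walls round the work are solid. World frame = base frame: x ahead of the robot, y to its left, z up, the work surface at z = 0. Lengths are in m, angles in rad, forces in N, time in s.
With the tool pointing down it reaches from about 0.3 to 0.875 m from the base axis. Payload 6.4 kg.
Tool frame: the origin (TCP) lies at the very end of the fingers, on their centre line; the grasp point (between the pads) lies 19 mm behind it; z points along the fingers, y is the direction in which the jaws open and shut (so a half turn about z gives the same grasp; the last joint's range is limited). The gripper opens to 85 mm and grips with 20 to 120 N. Pads are 22 mm wide; open, the fingers measure 114 mm over their backs; the gripper's body (76 mm by 85 mm) begins 54 mm behind the grasp point. The pads swing forward as they close: fully open they stand 13 mm farther back than shut.
Start: joints at [1.036, 0.181, 1.607, -0, 1.354, -0.206], TCP at [0.186, 0.544, 0.231] pointing down, gripper open.
Joint ranges: [-2.99, 2.99], [-0.89, 2.07], [0.3, 2.58], [-1.14, 4.28], [0, 2.63], [-3.12, 3.12]. Speed limits (rad/s): [2.57, 2.57, 3.01, 3.14, 3.14, 3.14].

### API

Orientations are given as a unit quaternion [w, x, y, z].
In Python, from bench import * gives the robot as it stands.
- The arm moves only by the tool arm_command, never from a script. Its argument "motion" is text: rows parted by semicolons, each of 7 numbers parted by spaces: the shift along the tool's x, y, z in units of 0.2 m (1.0 is 0.2 m), then the turn, a rotation vector about the tool's x, y, z in units of 60 degrees (1.0 is 60 degrees), then the opening, from 0 (shut) to 1 (fully open). In form: tx ty tz ax ay az grip; .... A call has 1 to 10 rows; each row shifts and turns the pose as measured when the row begins, along the tool's axes as they then stand; what a row does not reach is not made up. A row lasts 1/12 s, in which the tool goes at most 41.7 mm and 7.16 degrees, less where a joint would pass 70% of its speed; a pose out of reach is approached as far as the arm can. A call with a number of a shift or a turn outside -1 to 1 is refused whole. A call with a gripper value outside its range is refused whole. The fingers move at their own pace and stop on an object; the grip force is fixed at half the most. Time passes only in rows, so rows that do not move let the fingers close. It gives the time, the measured TCP pose, the force and the opening at its end, in the units of the state.
- get_obs(): the state, without advancing time (a new reading comes with each control period).
- camera(name): name is "scene" or "top" or "wrist"; returns a dict with "img" (400x640x3 uint8, red, green, blue), "intrinsics" (3x3 intrinsics, pixels), "distortion" ([k1, k2, p1, p2, k3] as OpenCV has them; the pictures are not rectified), "pose" (4x4, takes a point from camera to world coordinates); the wrist camera has in their place "mount" (4x4, takes a point from camera to tool coordinates, whose origin is the TCP and whose axes are the flange's). Camera axes: x right, y down, z forward; pixel columns grow to the right and rows downward; lengths in m; the calibration is good to about 2 mm. A picture is of the moment at which its call begins: read the wrist's pose just before it. There is no depth.
- hand_in(): hands the job in, once; it reports no verdict.
Trained networks look in the newest picture that a camera, given by its name, has taken for a name from the list of things; names that differ only in an ending like _2 or _b are one class to them, and where a whole thing is asked for, a point or a joint stands for the part that bears it (a point fixed in the world has none). Each returns a list of dicts, best first, with "conf" (0 to 1); they miss things now and then, are a little off and sometimes report something else, mostly with a low value. They report only what shows in the picture. A call takes as long as a camera call. They do not tell look-alikes from the thing itself.
- search_frame(camera, target): "box" ([left, top, right, bottom] in pixels, round what is visible of it).
The state is a dict: "time_s": time; "q": joint angles; "dq": joint speeds; "joint_efforts": joint torques, N m; "eef_pos": TCP position; "eef_rot": TCP orientation; "wrist_force": force on the tool from outside, world axes, zero at the start; "torque": the same for the moment, N m; "opening": opening from 0.0 (shut) to 1.0 (fully open).
Only numpy, scipy, OpenCV 4.12 (cv2) and the standard library are available. Lean on these libraries where they do the work, as an engineer would, in place of code of your own. Each camera call takes 0.05 s, during which the arm holds its last target.

### The job

Pick up the loose pine offcut at the front right of the bench and put it in the scrap bin: with the offcut still gripped, push the bin's yellow flap down and open, lower the offcut well into the mouth, let it drop in, then draw back so that the flap springs fully shut. Leave the small grey box beside it where it is.

Things in the scene. Friction and masses are not known exactly. Their poses are not given: they have to be found in the camera images.
- offcut_mid (a point): centre of the loose pine offcut, a plain wooden block with a small drilled hole, lying flat: 45 mm wide (its x axis), 110 mm long (its y axis), 36 mm high (its z axis, up); about 0.16 kg. It lies at the front right of the bench; another wooden block far back on the bench is not meant
- grey_box_mid (a point): centre of the loose small grey plastic box, a bystander: 62 mm wide (x), 102 mm long (y), 34 mm high. It and the offcut may lie in either of two spots. A shut orange tool case, lower than the bin, stands behind them and between them and the bin
- bin_mouth (a point): centre of the mouth in the top of the grey scrap bin, at rim height, 200 mm above the bench. Bin fixed, hollow, 200 (x) x 210 (y) x 200 mm high, walls 4 mm. Mouth 140 mm (x) by 160 mm (y), closed by the yellow flap hinged along its +x edge; z up. Lower the offcut here at the centre, its length along y, fingers closing along x: the finger on the hinge side then keeps the flap off it
- flap (a joint): angle of the yellow flap: 0 shut (level, 2 mm below the rim), to 1.4 rad swung down into the bin. 136 mm from hinge to free edge. A spring shuts it: 4 N at mid-flap starts it, about 8 N holds it open; the offcut's weight does not open it. With the offcut's underside 60 mm below the rim it is about 1 rad open, and the offcut drops clear when the fingers open by 20 mm
Not all that is in view belongs to the job. There is more than one size of the part that bears offcut_mid; the job needs the larger.

How it is judged:
On the way:
1. the gripped offcut is in the mouth, its centre more than 15 mm below the rim, with the flap held open by more than 0.4 rad (value of joint flap above 0.4 rad and z of offcut_mid in the frame of bin_mouth below -0.015 m and horizontal distance between offcut_mid and bin_mouth below 0.06 m and contact force between the fingers and offcut above 1 N), for 0.1 s.
At the end, for the whole second after the job is handed in: the offcut rests inside the bin, its centre more than 90 mm below the rim and within the bin's walls, and the flap is shut to within 0.1 rad (z of offcut_mid in the frame of bin_mouth below -0.09 m and x of offcut_mid in the frame of bin_mouth between -0.1 and 0.1 m and y of offcut_mid in the frame of bin_mouth between -0.105 and 0.105 m and value of joint flap below 0.1 rad and linear speed of offcut below 0.03 m/s); the robot touches nothing.
It fails at once if the small grey box is moved by more than 30 mm (distance of grey_box_mid from where it was at the start of the episode above 0.03 m).
It also fails if it takes over 51 s, if anything falls off the work surface, if the arm or the gripper's body presses on something with over 40 N, if the wrist force passes 120 N, or if a joint passes its speed limit or range.

## Working session

There is one attempt and no reset: what is moved stays moved. The work goes in short steps, Python scripts to look and compute and a tool call to move; the robot and the scene stay as the last step left them, time stands still between calls to the robot, and variables do not carry over. Pictures are saved under pics/ and viewed, and the job is handed in when it is done.

Besides the shell and the picture viewer there is one more tool, called in YAML: its name, and indented under it one key for each argument. arm_command: Moves the arm, as the interface text tells. Shifts and turns lie within -1 to 1; 1 stands for 0.2 m of shift or 60 degrees of turn. Its arguments: {"type":"object","properties":{"motion":{"type":"string"}},"required":["motion"]}

```bash
mkdir -p pics; ls
python3 - <<'E'
from bench import *
import cv2
o=get_obs();print(o['time_s'],o['eef_pos'],o['eef_rot'],o['opening'],o['wrist_force'])
for c in ['scene','top']:
    d=camera(c);cv2.imwrite(f'pics/{c}0.png',d['img'][:,:,::-1])
    print(c,d['intrinsics'],d['distortion'],d['pose'])
    for t in ['offcut_mid','grey_box_mid','bin_mouth','flap']:
        try: print(t,search_frame(c,t))
        except Exception as e: print(t,e)
E
```

```text
pics
0.0 [0.18537755 0.5437252  0.23039472] [-3.10062454e-04  1.63658849e-01  9.86516622e-01 -7.99835885e-04] 0.99764251326713 [-0.07794844 -0.35905331  0.01856479]
scene [[368.50142906   0.         317.47812937]
 [  0.         368.50142906 199.35229654]
 [  0.           0.           1.        ]] [-0.03943334  0.          0.          0.          0.        ] [[ 0.5303313  -0.36379922  0.76576683 -0.3798434 ]
 [-0.84755968 -0.24858613  0.468879   -0.6284107 ]
 [ 0.0197812  -0.89769431 -0.44017455  0.66067419]
 [ 0.          0.          0.          1.        ]]
offcut_mid [{'box': [416.7, 287.8, 456.4, 311.6], 'conf': 0.72}, {'box': [404.6, 256.5, 444.4, 283.2], 'conf': 0.63}]
grey_box_mid [{'box': [341.3, 257.7, 380.4, 288.8], 'conf': 0.89}]
bin_mouth [{'box': [193.6, 148.4, 271.3, 229.6], 'conf': 0.86}]
flap [{'box': [205.9, 155.2, 259.8, 172.3], 'conf': 0.83}]
top [[469.27022261   0.         317.12109057]
 [  0.         469.27022261 203.7960401 ]
 [  0.           0.           1.        ]] [0.00559628 0.         0.         0.         0.        ] [[-0.00450262 -0.98115409  0.19317449  0.19213712]
 [-0.99980341  0.00814719  0.01807644 -0.08458075]
 [-0.0193096  -0.19305512 -0.98099789  1.6718657 ]
 [ 0.          0.          0.          1.        ]]
offcut_mid [{'box': [408.3, 194.4, 440.2, 209.8], 'conf': 0.81}, {'box': [436.4, 216.2, 456.0, 242.2], 'conf': 0.69}]
grey_box_mid [{'box': [371.7, 226.1, 401.8, 246.4], 'conf': 0.68}]
bin_mouth [{'box': [170.9, 159.8, 259.9, 241.3], 'conf': 0.92}, {'box': [371.5, 224.1, 398.7, 245.4], 'conf': 0.23}]
flap [{'box': [183.9, 171.5, 240.5, 221.2], 'conf': 0.84}, {'box': [171.2, 162.2, 261.7, 241.5], 'conf': 0.44}]
```

Run:
```python
import cv2
for c in ['scene','top']:
    im=cv2.imread(f'pics/{c}0.png')
    print(im.shape)
im=cv2.imread('pics/top0.png')
cv2.imwrite('pics/topc1.png',cv2.resize(im[180:260,350:470],None,fx=6,fy=6,interpolation=2))
cv2.imwrite('pics/topc2.png',cv2.resize(im[140:260,150:290],None,fx=5,fy=5,interpolation=2))
```

```text
(400, 640, 3)
(400, 640, 3)
```

View pics/scene0.png

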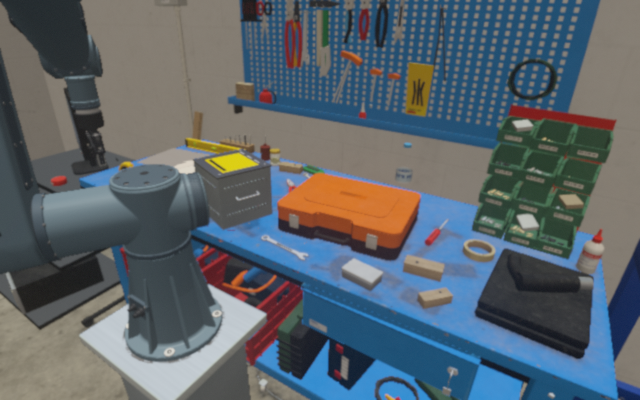

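View pics/top0.png

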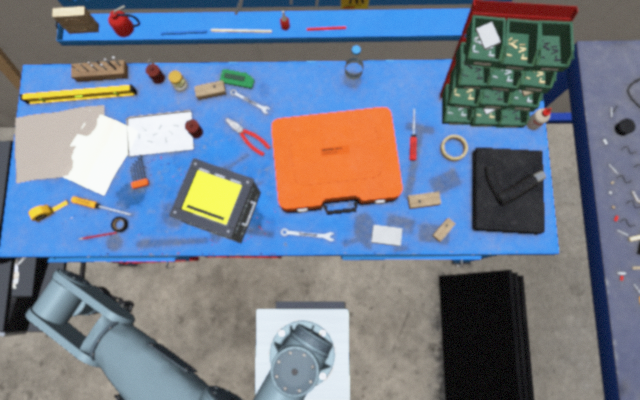

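View pics/topc1.png

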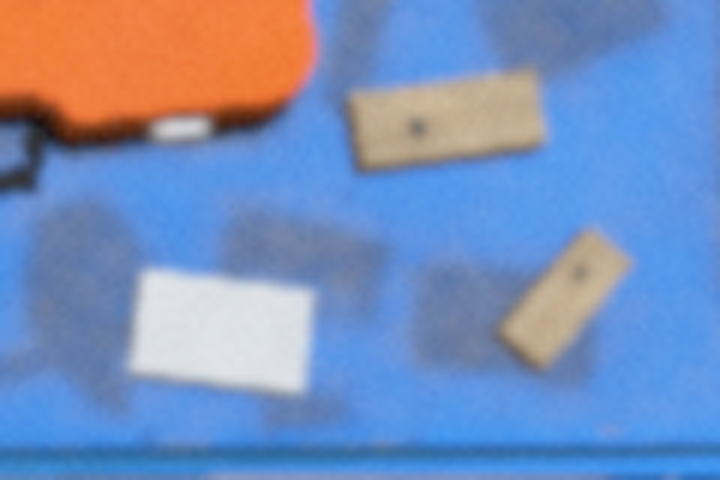

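View pics/topc2.png

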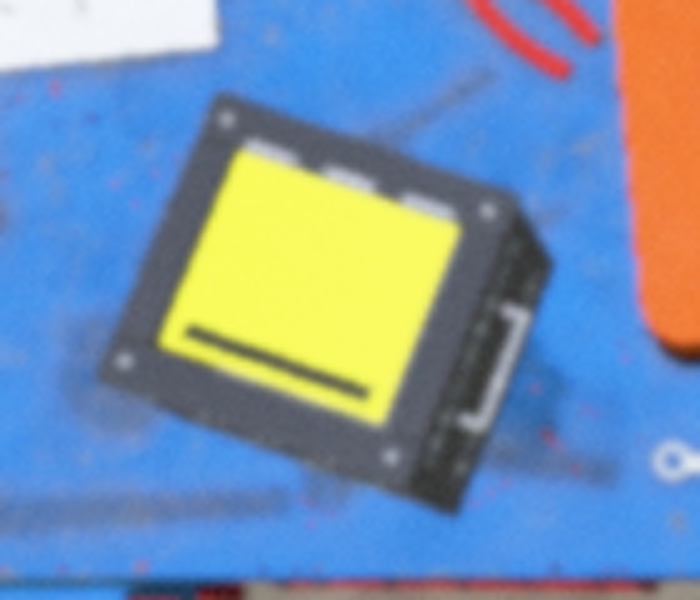

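The scene has three wooden blocks and the grey box, by top-image pixel:
- **Block at about (424,201):** front right, the larger one.
- **Block at about (444,229):** front right, about 70 % as long, so a decoy.
- **Block at about (210,90):** far back, not meant.
- **Pale box at (387,235):** the grey bystander.

The enlarged crop shows the (424,201) block is the larger, with its drilled hole. The flap is hinged on the upper edge in the image, where the silver hinges are. Next I measure.

```bash
cat > h.py <<'E'
import numpy as np, cv2
from scipy.optimize import minimize
from scipy.spatial.transform import Rotation as R
def proj(P,d):
    T=np.linalg.inv(d['pose']); return cv2.projectPoints(np.asarray(P,float),cv2.Rodrigues(T[:3,:3])[0],T[:3,3],np.asarray(d['intrinsics']),np.asarray(d['distortion']))[0][:,0]
def unproj(uv,z,d):
    p=cv2.undistortPoints(np.asarray(uv,float).reshape(-1,1,2),np.asarray(d['intrinsics']),np.asarray(d['distortion']))[:,0]
    r=np.c_[p,np.ones(len(p))]@d['pose'][:3,:3].T; o=d['pose'][:3,3]
    return o+r*((z-o[2])/r[:,2])[:,None]
def box(x,y,a,w,l,h,z0=0):
    c=np.array([[i*w/2,j*l/2,k] for i in(-1,1) for j in(-1,1) for k in(z0,z0+h)])
    r=np.array([[np.cos(a),-np.sin(a)],[np.sin(a),np.cos(a)]])
    c[:,:2]=c[:,:2]@r.T+[x,y]; return c
def sil(P,d,s=4):
    m=np.zeros((400*s,640*s),np.uint8); h=cv2.convexHull((proj(P,d)*s+s/2).astype(np.float32)).astype(np.int32)
    cv2.fillConvexPoly(m,h,1); return m
E
python3 - <<'E'
from bench import *
from h import *
d=camera('top'); s=camera('scene'); 
hsv={n:cv2.cvtColor(c['img'],cv2.COLOR_RGB2HSV) for n,c in(('t',d),('s',s))}
def mask(c,roi,kind):
    hv=cv2.cvtColor(c['img'],cv2.COLOR_RGB2HSV);m=np.zeros((400,640),np.uint8)
    x0,y0,x1,y1=roi;a=hv[y0:y1,x0:x1]
    m[y0:y1,x0:x1]=((a[...,0]<35)&(a[...,1]>40)&(a[...,2]>60)) if kind=='w' else (a[...,1]<45)&(a[...,2]>110)
    return m
def fit(kind,rt,rs,w,l,h,x0):
    mt=mask(d,rt,kind);ms=mask(s,rs,kind)
    M=[cv2.resize(m,None,fx=4,fy=4,interpolation=cv2.INTER_NEAREST) for m in(mt,ms)]
    def cost(p,each=False):
        e=[]
        for m,c in zip(M,(d,s)):
            q=sil(box(*p,w,l,h),c); e.append(1-(q&m).sum()/max(1,(q|m).sum()))
        return e if each else sum(e)
    best=min((minimize(cost,[x0[0],x0[1],a],method='Nelder-Mead',options=dict(initial_simplex=[[x0[0],x0[1],a],[x0[0]+.02,x0[1],a],[x0[0],x0[1]+.02,a],[x0[0],x0[1],a+.2]],xatol=1e-4,fatol=1e-4)) for a in(-.5,-.2,.1,.4)),key=lambda r:r.fun)
    print(kind,best.x,cost(best.x,1),mt.sum(),ms.sum()); return best.x
u=unproj([[424,201],[387,235]],.034,d);print(u)
o=fit('w',(405,188,444,214),(400,253,448,284),.045,.11,.036,u[0])
g=fit('g',(366,220,408,250),(337,255,385,292),.062,.102,.034,u[1])
# bin
fl=np.array([[238,150],[460,225],[385,426],[160,346]])/5-.4+[150,140]
f=unproj(fl,.198,d);print('flap',f,f.mean(0),[np.linalg.norm(f[i]-f[(i+1)%4]) for i in range(4)])
hin=(f[0]+f[1])/2-(f[2]+f[3])/2;print('yaw',np.arctan2(hin[1],hin[0]), 'yaw from y edges',np.arctan2(*( (f[0]-f[1])[[1,0]]))-np.pi/2)
def mb(p,c): return 0
# yellow mask mean checks both cams
for n,c in(('t',d),('s',s)):
    hv=cv2.cvtColor(c['img'],cv2.COLOR_RGB2HSV);m=((hv[...,0]>22)&(hv[...,0]<35)&(hv[...,1]>120)&(hv[...,2]>120)).astype(np.uint8)
    x0,y0,x1,y1=(175,160,260,235) if n=='t' else (195,145,270,178)
    mm=np.zeros_like(m);mm[y0:y1,x0:x1]=m[y0:y1,x0:x1]
    r=cv2.minAreaRect(np.argwhere(mm)[:,::-1].astype(np.float32)); b=unproj(cv2.boxPoints(r) if n=='t' else [r[0]],.198,c);print(n,b,b.mean(0))
img=d['img'].copy()
b=cv2.resize(img,None,fx=4,fy=4,interpolation=2)
for p,dim in((o,(.045,.11,.036)),(g,(.062,.102,.034))):
    for q in proj(box(*p,*dim),d): cv2.circle(b,tuple(int(v) for v in q*4+2),2,(255,0,0),-1)
cv2.imwrite('pics/fit.png',b[720:1040,1400:1880,::-1])
E
```

```text
[[ 0.52161508 -0.43340073  0.034     ]
 [ 0.40128055 -0.29860127  0.034     ]]
w [ 0.53109676 -0.43553541  0.16562906] [np.float64(0.28044032756074644), np.float64(0.224119530416222)] 335 591
g [ 0.40382752 -0.29819718 -0.12671474] [np.float64(0.11650804069576637), np.float64(0.36777907215788397)] 505 578
flap [[0.59935463 0.33349329 0.198     ]
 [0.54773271 0.18682443 0.198     ]
 [0.41658096 0.23123465 0.198     ]
 [0.46960113 0.37796226 0.198     ]] [0.50831736 0.28237866 0.198     ] [np.float64(0.15548819398698258), np.float64(0.13846677682554306), np.float64(0.15601323875132636), np.float64(0.1371621659008076)]
yaw -0.3283272864883388 yaw from y edges -0.3384219210678536
t [[0.47043848 0.38112212 0.198     ]
 [0.60430425 0.33707544 0.198     ]
 [0.5451339  0.18868586 0.198     ]
 [0.41341083 0.23475889 0.198     ]] [0.50832186 0.28541058 0.198     ]
s [[0.52353223 0.31966683 0.198     ]] [0.52353223 0.31966683 0.198     ]
```

View pics/fit.png

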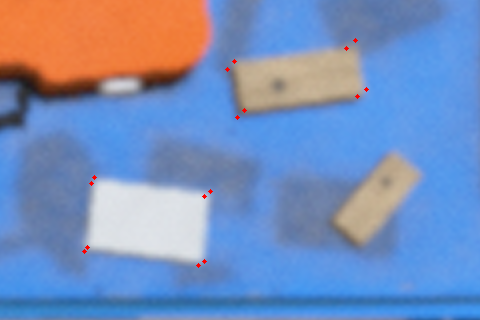

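arm_command:
  motion: "0 0 -0.06 0 0 0.104 1;0 0 -0.06 0 0 0.104 1;0 0 -0.06 0 0 0.104 1;0 0 -0.06 0 0 0.104 1;0 0 -0.06 0 0 0.104 1;0 0 -0.06 0 0 0.104 1;0 0 -0.06 0 0 0.104 1;0 0 -0.06 0 0 0.104 1;0 0 -0.06 0 0 0.104 1;0 0 -0.06 0 0 0.104 1"

```text
time_s: 1.43
eef_pos: [0.1846, 0.5424, 0.3526]
eef_rot: [0.001, 0.67, 0.743, -0.004]
wrist_force: [0.2, 0.1, -0.2]
opening: 1.001
```

```bash
cat > go.py <<'E'
import sys
from bench import *
from h import *
o=get_obs();q=o['eef_rot'];r=R.from_quat([q[1],q[2],q[3],q[0]]);M=r.as_matrix()
p=np.array(o['eef_pos']);yaw=np.arctan2(M[1,1],M[0,1])
print('t',o['time_s'],'p',p.round(4),'yaw',yaw.round(4),'z',M[:,2].round(4),'open',round(o['opening'],3),'F',np.round(o['wrist_force'],1),'q',np.round(o['q'],2))
if len(sys.argv)>4:
    t=np.array([float(v) for v in sys.argv[1:4]]);ty=float(sys.argv[4])
    tr=np.array([[np.sin(ty),np.cos(ty),0],[-np.cos(ty),np.sin(ty),0],[0,0,-1]]).T
    Rt=np.array([[np.sin(ty),-np.cos(ty),0],[np.cos(ty),np.sin(ty),0],[0,0,-1]]).T
    if np.linalg.det(Rt)<0: Rt[:,0]*=-1
    dR=R.from_matrix(M.T@Rt).as_rotvec()
    print('shift units',(M.T@(t-p)/.2).round(3),'turn units',(dR/np.radians(60)).round(3),'dist',np.linalg.norm(t-p).round(3))
E
python3 go.py 0.42 0.25 0.38 0.15
```

```text
t 1.4333 p [0.1846 0.5424 0.3526] yaw 0.1035 z [-0.0041 -0.0069 -1.    ] open 1.001 F [ 0.2  0.1 -0.2] q [ 1.04  0.11  1.45 -0.    1.59  0.93]
shift units [-1.577  1.019 -0.132] turn units [-0.005  0.006 -0.044] dist 0.376
```

arm_command:
  motion: "-0.158 0.102 -0.013 0 0 0;0 0 0 0 0 0 1"

```text
invalid input
```

arm_command:
  motion: "-0.158 0.102 -0.013 0 0 -0.004 1;-0.158 0.102 -0.013 0 0 -0.004 1;-0.158 0.102 -0.013 0 0 -0.004 1;-0.158 0.102 -0.013 0 0 -0.004 1;-0.158 0.102 -0.013 0 0 -0.004 1;-0.158 0.102 -0.013 0 0 -0.004 1;-0.158 0.102 -0.013 0 0 -0.004 1;-0.158 0.102 -0.013 0 0 -0.004 1;-0.158 0.102 -0.013 0 0 -0.004 1;-0.158 0.102 -0.013 0 0 -0.004 1"

```text
time_s: 2.27
eef_pos: [0.4287, 0.247, 0.3845]
eef_rot: [0.0, 0.651, 0.759, 0.001]
wrist_force: [1.5, 0.4, 0.8]
opening: 1.001
```

```bash
cat > look.py <<'E'
import sys
from bench import *
from h import *
def wcam():
    o=get_obs();c=camera('wrist');q=o['eef_rot'];T=np.eye(4);T[:3,:3]=R.from_quat([q[1],q[2],q[3],q[0]]).as_matrix();T[:3,3]=o['eef_pos'];c['pose']=T@c['mount'];return c
if __name__=='__main__':
    c=wcam();import pickle;pickle.dump(c,open(f'pics/{sys.argv[1]}.pkl','wb'))
    cv2.imwrite(f'pics/{sys.argv[1]}.png',c['img'][:,:,::-1])
    print(np.round(c['mount'],3))
    for t in sys.argv[2:]: print(t,search_frame('wrist',t))
E
python3 go.py;python3 look.py w1 bin_mouth flap
```

```text
t 2.2667 p [0.4287 0.247  0.3845] yaw 0.1529 z [ 0.002  0.002 -1.   ] open 1.001 F [1.5 0.4 0.8] q [ 0.28 -0.09  1.59  0.    1.64  0.13]
[[ 0.    -0.962 -0.274  0.07 ]
 [ 1.     0.     0.001 -0.001]
 [-0.001 -0.274  0.962 -0.142]
 [ 0.     0.     0.     1.   ]]
bin_mouth [{'box': [259.5, 2.4, 534.5, 269.9], 'conf': 0.91}]
flap [{'box': [305.1, 51.8, 492.4, 240.7], 'conf': 0.83}]
```

View pics/w1.png

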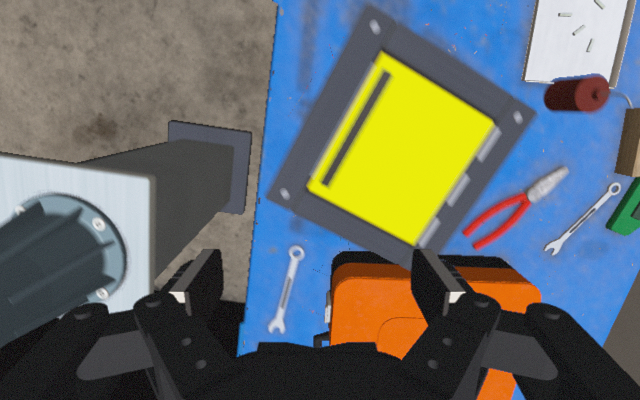

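The wrist view shows the bin clearly: flap corners at about (384,52), (497,127), (417,248), (310,185), screws at (376,27), (517,117), (285,193), and hinges on the lower right edge.

Run:
```python
from h import *
import pickle
c=pickle.load(open('pics/w1.pkl','rb'))
hv=cv2.cvtColor(c['img'],cv2.COLOR_RGB2HSV);m=((hv[...,0]>22)&(hv[...,0]<36)&(hv[...,1]>150)&(hv[...,2]>120)).astype(np.uint8)
k=cv2.morphologyEx(m,cv2.MORPH_CLOSE,np.ones((15,15)));n,l,s,ce=cv2.connectedComponentsWithStats(k);i=1+s[1:,4].argmax()
cn=cv2.findContours((l==i).astype(np.uint8),0,1)[0][0]
h=cv2.convexHull(cn);e=.02*cv2.arcLength(h,True);a=cv2.approxPolyDP(h,e,True)[:,0];print(a)
f=unproj(a,.198,c);print(f,f.mean(0))
for j in range(len(f)):
    v=f[(j+1)%len(f)]-f[j];print(np.linalg.norm(v).round(4),np.degrees(np.arctan2(v[1],v[0])).round(1))
s=unproj([[376,27],[517,117],[285,193]],.201,c);print('screws',s,(s[1]+s[2])/2)
```

```text
[[381  51]
 [493 124]
 [413 244]
 [307 187]]
[[0.47071172 0.37812986 0.198     ]
 [0.59850777 0.329084   0.198     ]
 [0.54752289 0.18707694 0.198     ]
 [0.42003795 0.23431764 0.198     ]] [0.50919508 0.28215211 0.198     ]
0.1369 -21.0
0.1509 -109.7
0.136 159.7
0.1525 70.6
screws [[0.46141952 0.39744303 0.201     ]
 [0.61949758 0.33977245 0.201     ]
 [0.39790654 0.22504979 0.201     ]] [0.50870206 0.28241112 0.201     ]
```

```bash
python3 go.py 0.44 -0.434 0.36 0.15
```

```text
t 2.4167 p [0.4294 0.2466 0.3841] yaw 0.1475 z [ 0.0012  0.0015 -1.    ] open 0.999 F [0.3 0.1 0. ] q [ 0.28 -0.09  1.59  0.    1.64  0.13]
shift units [-3.374 -0.448  0.115] turn units [ 0.001 -0.001 -0.002] dist 0.681
```

arm_command:
  motion: "-0.198 -0.026 0.007 0 0 0 1;-0.198 -0.026 0.007 0 0 0 1;-0.198 -0.026 0.007 0 0 0 1;-0.198 -0.026 0.007 0 0 0 1;-0.198 -0.026 0.007 0 0 0 1;-0.198 -0.026 0.007 0 0 0 1;-0.198 -0.026 0.007 0 0 0 1;-0.198 -0.026 0.007 0 0 0 1;-0.198 -0.026 0.007 0 0 0 1"

```text
time_s: 3.17
eef_pos: [0.435, -0.1077, 0.3695]
eef_rot: [-0.001, 0.642, 0.767, 0.005]
wrist_force: [1.0, -0.2, 0.5]
opening: 0.997
```

arm_command:
  motion: "-0.198 -0.026 0.007 0 0 0 1;-0.198 -0.026 0.007 0 0 0 1;-0.198 -0.026 0.007 0 0 0 1;-0.198 -0.026 0.007 0 0 0 1;-0.198 -0.026 0.007 0 0 0 1;-0.198 -0.026 0.007 0 0 0 1;-0.198 -0.026 0.007 0 0 0 1;0 0 0 0 0 0 1"

```text
time_s: 3.83
eef_pos: [0.4511, -0.3949, 0.3551]
eef_rot: [-0.001, 0.639, 0.769, 0.006]
wrist_force: [0.1, 0.9, -0.2]
opening: 0.999
```

```bash
python3 go.py;python3 look.py w2 offcut_mid grey_box_mid
```

```text
t 3.8333 p [ 0.4511 -0.3949  0.3551] yaw 0.1841 z [ 0.0073  0.0104 -0.9999] open 0.999 F [ 0.1  0.9 -0.2] q [-0.92  0.16  1.38  0.01  1.6  -1.11]
[[ 0.    -0.962 -0.274  0.07 ]
 [ 1.    -0.     0.001 -0.001]
 [-0.001 -0.274  0.962 -0.142]
 [ 0.     0.     0.     1.   ]]
offcut_mid [{'box': [256.6, 190.7, 311.9, 242.9], 'conf': 0.8}, {'box': [344.6, 155.2, 378.7, 230.9], 'conf': 0.7}]
grey_box_mid [{'box': [262.2, 42.4, 324.0, 123.1], 'conf': 0.55}]
```

View pics/w2.png

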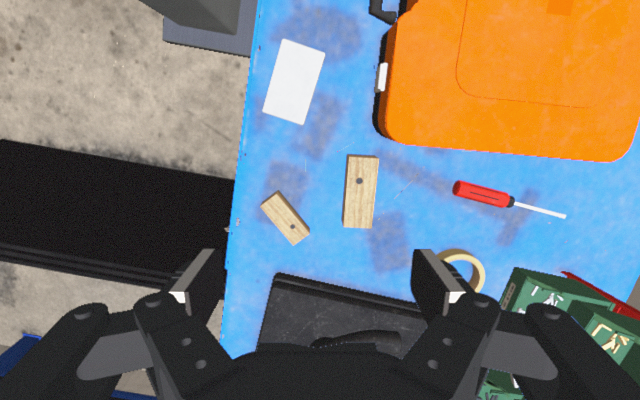

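The larger block is at (361,192) and spans about 35 by 75 px. The smaller decoy is at (286,218) and the bystander box at (293,82). I enlarge and fit the larger one.

Run:
```python
from h import *
import pickle
c=pickle.load(open('pics/w2.pkl','rb'))
im=c['img'];hv=cv2.cvtColor(im,cv2.COLOR_RGB2HSV)
x0,y0,x1,y1=330,140,392,245
m=np.zeros((400,640),np.uint8);a=hv[y0:y1,x0:x1]
m[y0:y1,x0:x1]=(a[...,0]<50)&(a[...,1]>25)
m=cv2.morphologyEx(m,cv2.MORPH_OPEN,np.ones((3,3)));m=cv2.morphologyEx(m,cv2.MORPH_CLOSE,np.ones((5,5)))
M=cv2.resize(m,None,fx=4,fy=4,interpolation=0)
def cost(p):
    q=sil(box(*p,.045,.11,.036),c);return 1-(q&M).sum()/(q|M).sum()
u=unproj([[361,192]],.036,c)[0];print(u)
b=min((minimize(cost,[u[0],u[1],A],method='Nelder-Mead',options=dict(initial_simplex=[[u[0],u[1],A],[u[0]+.02,u[1],A],[u[0],u[1]+.02,A],[u[0],u[1],A+.2]],xatol=1e-4,fatol=1e-4)) for A in(-.1,.1,.3)),key=lambda r:r.fun);print(b.x,b.fun)
s=6;v=cv2.resize(im,None,fx=s,fy=s,interpolation=2)
for q in proj(box(*b.x,.045,.11,.036),c): cv2.circle(v,tuple(int(t) for t in q*s+s/2),3,(255,0,0),-1)
cv2.imwrite('pics/w2c.png',v[140*s:240*s,310*s:400*s,::-1])
```

```text
[ 0.52796705 -0.43086055  0.036     ]
[ 0.52826275 -0.4344108   0.14790657] 0.07968668407310708
```

View pics/w2c.png

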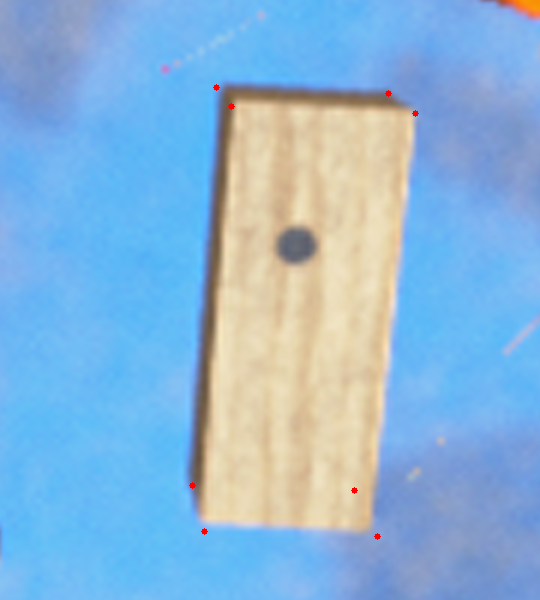

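Run:
```python
from bench import *
from h import *
import pickle
s=camera('scene');c=pickle.load(open('pics/w2.pkl','rb'))
cv2.imwrite('pics/case.png',cv2.resize(s['img'][160:320,260:480,::-1],None,fx=3.5,fy=3.5,interpolation=2))
# right edge of the case at wrist view, corner region
for z in(0.05,.08,.1,.12): print(z,unproj([[385,130],[415,150],[500,155],[620,160]],z,c).round(3)[:,:2].tolist())
print(proj([[0.527,-0.363,0.1],[0.527,-0.363,0.14]],s))
```

```text
0.05 [[0.539, -0.335], [0.587, -0.354], [0.711, -0.338], [0.896, -0.309]]
0.08 [[0.532, -0.334], [0.577, -0.352], [0.692, -0.337], [0.865, -0.311]]
0.1 [[0.527, -0.334], [0.57, -0.351], [0.68, -0.337], [0.845, -0.311]]
0.12 [[0.523, -0.334], [0.564, -0.35], [0.668, -0.336], [0.824, -0.312]]
[[401.94746157 236.40779998]
 [403.655476   224.43974875]]
```

View pics/case.png

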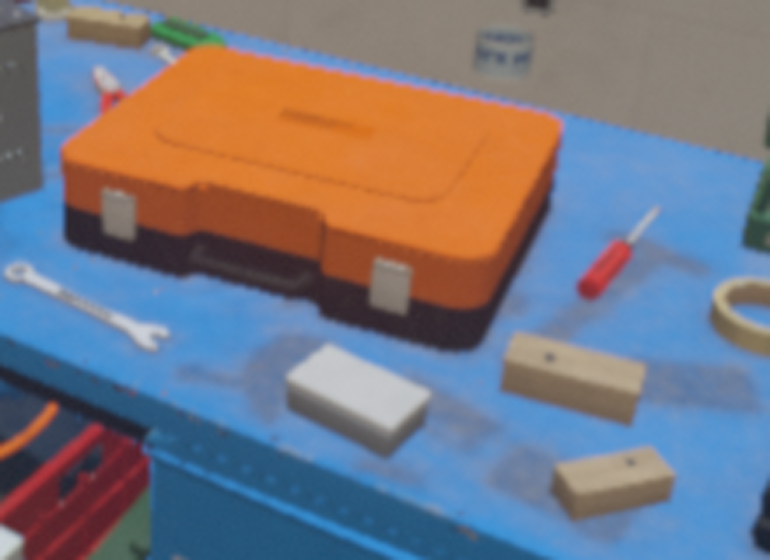

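```bash
python3 go.py 0.527 -0.4325 0.16 0.148
```

```text
t 4.0333 p [ 0.4521 -0.3887  0.3577] yaw 0.189 z [ 0.0095  0.0107 -0.9999] open 1.004 F [-0.1  0.2  0.5] q [-0.92  0.15  1.39  0.01  1.6  -1.11]
shift units [-0.294  0.315  0.99 ] turn units [ 0.011 -0.009  0.039] dist 0.216
```

arm_command:
  motion: "-0.049 0.053 0.165 0.002 -0.002 0.007 1;-0.049 0.053 0.165 0.002 -0.002 0.007 1;-0.049 0.053 0.165 0.002 -0.002 0.007 1;-0.049 0.053 0.165 0.002 -0.002 0.007 1;-0.049 0.053 0.165 0.002 -0.002 0.007 1;-0.049 0.053 0.165 0.002 -0.002 0.007 1;0 0 0 0 0 0 1;0 0 0 0 0 0 1"

```text
time_s: 4.7
eef_pos: [0.5392, -0.4232, 0.1661]
eef_rot: [0.01, 0.648, 0.762, -0.003]
wrist_force: [0.6, -1.3, 1.0]
opening: 1.0
```

```bash
python3 go.py 0.527 -0.4325 0.07 0.148
```

```text
t 4.7 p [ 0.5392 -0.4232  0.1661] yaw 0.1616 z [ 0.0119 -0.0172 -0.9998] open 1.0 F [ 0.6 -1.3  1. ] q [-0.84  0.46  1.38 -0.    1.28 -1.  ]
shift units [-0.027 -0.072  0.481] turn units [0.009 0.018 0.013] dist 0.097
```

arm_command:
  motion: "-0.01 -0.025 0.12 0.003 0.006 0.004 1;-0.01 -0.025 0.12 0.003 0.006 0.004 1;-0.005 -0.02 0.12 0.003 0.006 0.004 1;0 0 0.1 0 0 0 1;0 0 0 0 0 0 1;0 0 0 0 0 0 1"

```text
time_s: 5.2
eef_pos: [0.5338, -0.4293, 0.0917]
eef_rot: [0.011, 0.649, 0.761, -0.001]
wrist_force: [1.0, -0.3, 0.4]
opening: 0.996
```

```bash
python3 go.py 0.527 -0.4325 0.004 0.148; python3 look.py w3
```

```text
t 5.2 p [ 0.5338 -0.4293  0.0917] yaw 0.1585 z [ 0.0148 -0.0154 -0.9998] open 0.996 F [ 1.  -0.3  0.4] q [-0.85  0.54  1.42  0.    1.15 -1.01]
shift units [-0.003 -0.041  0.438] turn units [0.012 0.017 0.01 ] dist 0.088
[[ 0.    -0.962 -0.274  0.07 ]
 [ 1.    -0.     0.001 -0.001]
 [-0.001 -0.274  0.962 -0.142]
 [ 0.     0.     0.     1.   ]]
```

View pics/w3.png

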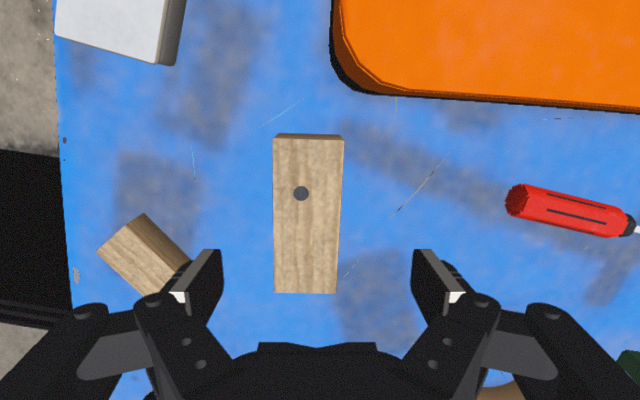

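The block lies between the fingers. Its top-face corners are near (274,138), (344,137), (336,293) and (275,293). The decoy is at (150,260), close to the left finger, so I will go down with the jaws partly closed.

```bash
python3 - <<'E'
from h import *
import pickle
c=pickle.load(open('pics/w3.pkl','rb'))
f=unproj([[274,138],[344,137],[336,293],[275,293]],.036,c);print(f.round(4),f.mean(0))
print('decoy',unproj([[192,262],[140,214]],.03,c))
E
python3 go.py 0.527 -0.4325 0.004 0.148
```

```text
[[ 0.4999 -0.3828  0.036 ]
 [ 0.5421 -0.3755  0.036 ]
 [ 0.5566 -0.4846  0.036 ]
 [ 0.5136 -0.4912  0.036 ]] [ 0.52803166 -0.43352347  0.036     ]
decoy [[ 0.45195626 -0.47916216  0.03      ]
 [ 0.41512417 -0.44823914  0.03      ]]
t 5.25 p [ 0.534  -0.4293  0.0921] yaw 0.1587 z [ 0.0152 -0.0157 -0.9998] open 1.0 F [0.  0.3 0.4] q [-0.85  0.54  1.42  0.    1.15 -1.01]
shift units [-0.002 -0.043  0.44 ] turn units [0.012 0.017 0.01 ] dist 0.088
```

arm_command:
  motion: "0 -0.018 0.03 0.006 0.009 0.005 0.75;0 -0.018 0.06 0.006 0.009 0.005 0.75;0 -0.005 0.06 0 0 0 0.75;0 0 0.06 0 0 0 0.75;0 0 0.06 0 0 0 0.75;0 0 0 0 0 0 0.75;0 0 0 0 0 0 0.75"

```text
time_s: 5.83
eef_pos: [0.5285, -0.4336, 0.0414]
eef_rot: [0.004, 0.653, 0.757, -0.0]
wrist_force: [0.6, -0.1, 1.1]
opening: 0.752
```

```bash
python3 go.py 0.528 -0.4335 0.004 0.148
```

```text
t 5.8333 p [ 0.5285 -0.4336  0.0414] yaw 0.148 z [ 0.006  -0.0061 -1.    ] open 0.752 F [ 0.6 -0.1  1.1] q [-0.86  0.61  1.43  0.    1.09 -1.01]
shift units [ 0.002 -0.003  0.187] turn units [0.005 0.007 0.   ] dist 0.037
```

arm_command:
  motion: "0 0 0.06 0.003 0.004 0 0.75;0 -0.001 0.06 0.002 0.003 0 0.75;0 0 0.06 0 0 0 0.75;0 0 0 0 0 0 0.75;0 0 0 0 0 0 0.75"

```text
time_s: 6.25
eef_pos: [0.528, -0.4331, 0.0001]
eef_rot: [-0.002, 0.653, 0.757, 0.0]
wrist_force: [-0.1, -1.0, 0.8]
opening: 0.748
```

```bash
python3 go.py 0.528 -0.4335 0.004 0.148
```

```text
t 6.25 p [ 5.280e-01 -4.331e-01  1.000e-04] yaw 0.1481 z [-0.0023  0.0027 -1.    ] open 0.748 F [-0.1 -1.   0.8] q [-0.86  0.68  1.43  0.    1.04 -1.01]
shift units [-0.002 -0.    -0.02 ] turn units [-0.002 -0.003  0.   ] dist 0.004
```

arm_command:
  motion: "0 0 -0.025 -0.001 -0.002 0 0.75;0 0 0 0 0 0 0.4;0 0 0 0 0 0 0.2;0 0 0 0 0 0 0;0 0 0 0 0 0 0;0 0 0 0 0 0 0;0 0 0 0 0 0 0;0 0 0 0 0 0 0;0 0 0 0 0 0 0"

```text
time_s: 7.0
eef_pos: [0.5286, -0.4336, 0.0072]
eef_rot: [0.001, 0.653, 0.758, -0.0]
wrist_force: [0.3, -0.1, -1.6]
opening: 0.519
```

```bash
python3 go.py 0.528 -0.4335 0.2 0.148
```

```text
t 7.0 p [ 0.5286 -0.4336  0.0072] yaw 0.1483 z [ 5.e-04 -9.e-04 -1.e+00] open 0.519 F [ 0.3 -0.1 -1.6] q [-0.86  0.67  1.43 -0.    1.04 -1.01]
shift units [-0.    -0.003 -0.964] turn units [0.    0.001 0.   ] dist 0.193
```

arm_command:
  motion: "0 0 -0.05 0 0 0 0;0 0 -0.1 0 0 0 0;0 0 -0.15 0 0 0 0;0 0 -0.18 0 0 0 0;0 0 -0.18 0 0 0 0;0 0 -0.18 0 0 0 0;0 0 -0.18 0 0 0 0;0 0 -0.18 0 0 0 0;0 0 -0.18 0 0 0 0;0 0 -0.18 0 0 0 0"

```text
time_s: 7.83
eef_pos: [0.5241, -0.4284, 0.3249]
eef_rot: [-0.011, 0.653, 0.757, 0.002]
wrist_force: [1.1, -0.2, -1.9]
opening: 0.514
```

```bash
python3 go.py 0.43 0.05 0.32 -0.1;python3 look.py w4
```

```text
t 7.8333 p [ 0.5241 -0.4284  0.3249] yaw 0.1483 z [-0.0147  0.0168 -0.9998] open 0.514 F [ 1.1 -0.2 -1.9] q [-0.86  0.37  1.19 -0.    1.61 -1.01]
shift units [ 2.434 -0.112  0.071] turn units [-0.014 -0.016  0.237] dist 0.488
[[ 0.    -0.962 -0.274  0.07 ]
 [ 1.     0.     0.001 -0.001]
 [-0.001 -0.274  0.962 -0.142]
 [ 0.     0.     0.     1.   ]]
```

View pics/w4.png

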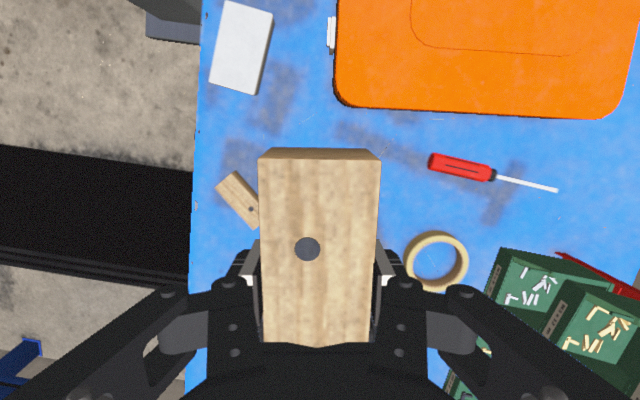

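The block is held firmly, level and centred between the fingers. The bystander at (240,47) and the decoy at (237,198) have not moved.

arm_command:
  motion: "0.1 -0.008 0 -0.002 -0.002 0.02 0;0.17 -0.008 0 -0.002 -0.002 0.02 0;0.17 -0.01 0 -0.002 -0.002 0.02 0;0.17 -0.01 0 -0.002 -0.002 0.02 0;0.17 -0.01 0 -0.002 -0.002 0.02 0;0.17 -0.01 0 0 0 0.02 0;0.17 -0.01 0 0 0 0.02 0;0.17 -0.01 0 0 0 0.02 0;0.17 -0.01 0 0 0 0.02 0;0.17 -0.01 0 0 0 0.02 0"

```text
time_s: 8.72
eef_pos: [0.4894, -0.1016, 0.3435]
eef_rot: [0.015, 0.736, 0.677, 0.001]
wrist_force: [0.2, 0.3, -1.0]
opening: 0.517
```

```bash
python3 go.py 0.509 0.282 0.32 -0.35
```

```text
t 8.7167 p [ 0.4894 -0.1016  0.3435] yaw -0.0822 z [ 0.022  -0.0204 -0.9995] open 0.517 F [ 0.2  0.3 -1. ] q [-0.44 -0.08  1.66 -0.01  1.54 -0.35]
shift units [ 1.922 -0.062  0.08 ] turn units [0.025 0.015 0.256] dist 0.385
```

arm_command:
  motion: "0.17 0 0.005 0.002 0.002 0.025 0;0.17 0.005 0.005 0.002 0.002 0.025 0;0.17 0.01 0.005 0.002 0.002 0.025 0;0.17 0.015 0.005 0.002 0.002 0.025 0;0.17 0.02 0.005 0.002 0.002 0.025 0;0.17 0.025 0.005 0.002 0.002 0.025 0;0.17 0.03 0.005 0.002 0.002 0.025 0;0.17 0.035 0.005 0.002 0.002 0.025 0;0.17 0.04 0.005 0.002 0 0.025 0;0.1 0.025 0 0 0 0.02 0"

```text
time_s: 9.55
eef_pos: [0.5903, 0.2272, 0.3403]
eef_rot: [0.005, 0.819, 0.574, 0.007]
wrist_force: [-0.3, -0.3, -1.8]
opening: 0.519
```

```bash
python3 go.py 0.509 0.282 0.28 -0.35
```

```text
t 9.55 p [0.5903 0.2272 0.3403] yaw -0.3492 z [ 1.750e-02  3.000e-04 -9.998e-01] open 0.519 F [-0.3 -0.3 -1.8] q [ 0.18  0.23  1.33 -0.    1.56  0.53]
shift units [ 0.117 -0.481  0.294] turn units [ 0.016 -0.006  0.001] dist 0.115
```

arm_command:
  motion: "0.029 -0.12 0.06 0.004 -0.002 0 0;0.029 -0.12 0.06 0.004 -0.002 0 0;0.029 -0.12 0.06 0.004 -0.002 0 0;0.029 -0.12 0.06 0.004 0 0 0;0 0 0 0 0 0 0;0 0 0 0 0 0 0;0 0 0 0 0 0 0"

```text
time_s: 10.13
eef_pos: [0.5058, 0.2893, 0.2897]
eef_rot: [-0.0, 0.818, 0.576, 0.0]
wrist_force: [-0.6, -0.2, -0.2]
opening: 0.519
```

```bash
python3 go.py 0.509 0.282 0.22 -0.35; python3 look.py w5
```

```text
t 10.1333 p [0.5058 0.2893 0.2897] yaw -0.3443 z [ 2.0e-04  1.1e-03 -1.0e+00] open 0.519 F [-0.6 -0.2 -0.2] q [0.32 0.15 1.52 0.   1.47 0.66]
shift units [-0.029  0.027  0.348] turn units [-0.    -0.001  0.005] dist 0.07
[[ 0.    -0.962 -0.274  0.07 ]
 [ 1.     0.    -0.    -0.001]
 [ 0.    -0.274  0.962 -0.142]
 [ 0.     0.     0.     1.   ]]
```

View pics/w5.png

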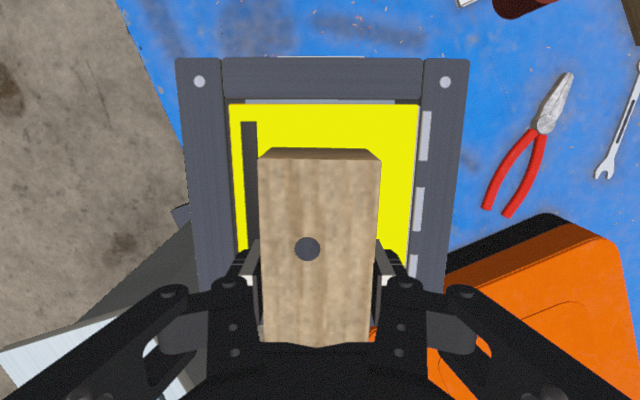

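arm_command:
  motion: "-0.015 0.014 0.08 0 0 0.003 0;-0.014 0.013 0.08 0 0 0.003 0;0 0 0.08 0 0 0 0;0 0 0.06 0 0 0 0;0 0 0 0 0 0 0;0 0 0 0 0 0 0"

```text
time_s: 10.68
eef_pos: [0.517, 0.2788, 0.2342]
eef_rot: [0.002, 0.821, 0.57, 0.006]
wrist_force: [-0.3, -0.3, -0.6]
opening: 0.517
```

```bash
python3 go.py 0.509 0.282 0.147 -0.35
```

```text
t 10.6833 p [0.517  0.2788 0.2342] yaw -0.3572 z [ 0.0131  0.0037 -0.9999] open 0.517 F [-0.3 -0.3 -0.6] q [ 0.29  0.2   1.58 -0.    1.35  0.65]
shift units [-0.003 -0.048  0.436] turn units [ 0.011 -0.008 -0.007] dist 0.088
```

arm_command:
  motion: "0 -0.03 0 0.006 -0.004 -0.004 0;0 0 0 0 0 0 0;0 0 0 0 0 0 0;0 0 0 0 0 0 0"

```text
time_s: 11.02
eef_pos: [0.5127, 0.2811, 0.2373]
eef_rot: [0.001, 0.82, 0.572, 0.004]
wrist_force: [-0.0, 0.0, -1.2]
opening: 0.514
```

```bash
python3 go.py 0.509 0.282 0.147 -0.35
```

```text
t 11.0167 p [0.5127 0.2811 0.2373] yaw -0.3533 z [ 0.0089  0.0029 -1.    ] open 0.514 F [-0.   0.  -1.2] q [0.3  0.19 1.58 0.   1.36 0.65]
shift units [-0.005 -0.022  0.451] turn units [ 0.007 -0.006 -0.003] dist 0.09
```

arm_command:
  motion: "0 -0.012 0.08 0.004 -0.003 -0.001 0;0 -0.01 0.08 0.003 -0.003 -0.001 0;0 0 0.08 0 0 0 0;0 0 0.08 0 0 0 0"

```text
time_s: 11.35
eef_pos: [0.5147, 0.2842, 0.179]
eef_rot: [0.004, 0.819, 0.573, 0.008]
wrist_force: [-1.0, -2.4, 15.3]
opening: 0.518
```

```bash
python3 go.py 0.509 0.282 0.147 -0.35
```

```text
t 11.35 p [0.5147 0.2842 0.179 ] yaw -0.3501 z [ 0.0175  0.0025 -0.9998] open 0.518 F [-1.  -2.4 15.3] q [ 0.3   0.25  1.64 -0.    1.24  0.66]
shift units [-0.021 -0.025  0.159] turn units [ 0.015 -0.008 -0.   ] dist 0.033
```

arm_command:
  motion: "-0.01 -0.015 0.06 0.008 -0.004 0 0;-0.01 -0.015 0.06 0.008 -0.004 0 0;0 0 0.05 0 0 0 0"

```text
time_s: 11.6
eef_pos: [0.5116, 0.2852, 0.1479]
eef_rot: [0.001, 0.819, 0.574, 0.006]
wrist_force: [-4.4, -0.8, 12.7]
opening: 0.516
```

```bash
python3 go.py 0.509 0.282 0.147 -0.35; python3 look.py w6
```

```text
t 11.6 p [0.5116 0.2852 0.1479] yaw -0.3488 z [ 0.01    0.0055 -0.9999] open 0.516 F [-4.4 -0.8 12.7] q [0.3  0.28 1.66 0.   1.19 0.65]
shift units [-0.02  -0.007  0.004] turn units [ 0.007 -0.008  0.001] dist 0.004
[[ 0.    -0.962 -0.274  0.07 ]
 [ 1.     0.    -0.    -0.001]
 [ 0.    -0.274  0.962 -0.142]
 [ 0.     0.     0.     1.   ]]
```

View pics/w6.png

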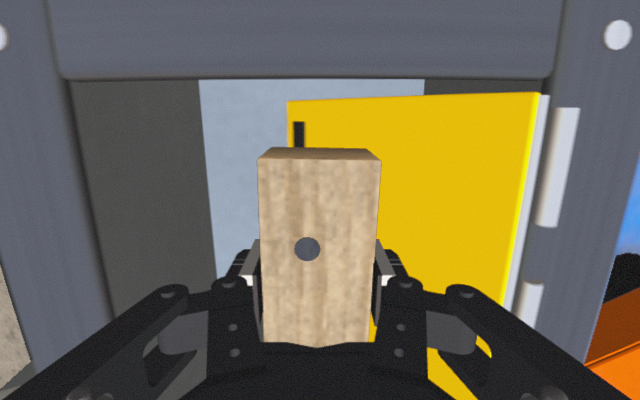

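The flap is swung down about 1 rad, lying against the right-hand finger, and the block sits in the mouth. I hold briefly, then release.

arm_command:
  motion: "0 0 0.02 0 0 0 0;0 0 0 0 0 0 0;0 0 0 0 0 0 0"

```text
time_s: 11.9
eef_pos: [0.5103, 0.2865, 0.1431]
eef_rot: [0.0, 0.819, 0.574, 0.006]
wrist_force: [-4.6, -1.3, 8.4]
opening: 0.522
```

arm_command:
  motion: "0 0 0 0 0 0 0.78;0 0 0 0 0 0 0.78;0 0 0 0 0 0 0.78;0 0 0 0 0 0 0.78;0 0 0 0 0 0 0.78;0 0 0 0 0 0 0.78"

```text
time_s: 12.4
eef_pos: [0.5039, 0.2883, 0.1399]
eef_rot: [-0.004, 0.818, 0.575, 0.001]
wrist_force: [-1.1, -1.3, 2.7]
opening: 0.777
```

```bash
python3 go.py 0.509 0.282 0.26 -0.35; python3 look.py w7
```

```text
t 12.4 p [0.5039 0.2883 0.1399] yaw -0.3464 z [-0.003   0.0072 -1.    ] open 0.777 F [-1.1 -1.3  2.7] q [0.31 0.29 1.67 0.01 1.18 0.65]
shift units [-0.017  0.031 -0.601] turn units [-0.005 -0.005  0.003] dist 0.12
[[ 0.    -0.962 -0.274  0.07 ]
 [ 1.     0.    -0.    -0.001]
 [ 0.    -0.274  0.962 -0.142]
 [ 0.     0.     0.     1.   ]]
```

View pics/w7.png

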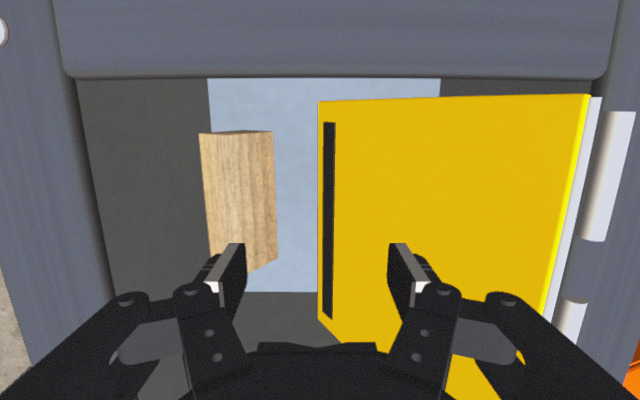

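The block has dropped to the bin floor at (240,200). Next I draw straight up.

arm_command:
  motion: "0 0 -0.08 0 0 0 0.78;0 0 -0.1 0 0 0 0.78;0 0 -0.1 0 0 0 0.78;0 0 -0.12 0 0 0 0.78;0 0 -0.15 0 0 0 0.78;0 0 -0.15 0 0 0 0.78;0 0 -0.15 0 0 0 0.78;0 0 -0.1 0 0 0 0.78;0 0 0 0 0 0 0.78;0 0 0 0 0 0 0.78"

```text
time_s: 13.28
eef_pos: [0.5034, 0.287, 0.3311]
eef_rot: [-0.005, 0.818, 0.575, -0.002]
wrist_force: [0.1, 0.3, -0.5]
opening: 0.78
```

```bash
python3 go.py; python3 look.py w8 flap offcut_mid; python3 -c "
from bench import *
import cv2,numpy as np
a=camera('scene')['img'];b=camera('top')['img']
cv2.imwrite('pics/end.png',np.vstack([cv2.resize(a[130:320,170:490],None,fx=1.5,fy=1.5),cv2.resize(b[140:270,150:470],None,fx=1.5,fy=1.5)])[:,:,::-1])"
```

```text
t 13.2833 p [0.5034 0.287  0.3311] yaw -0.3445 z [-0.0086  0.0058 -0.9999] open 0.78 F [ 0.1  0.3 -0.5] q [0.31 0.13 1.47 0.01 1.55 0.65]
[[ 0.    -0.962 -0.274  0.07 ]
 [ 1.     0.    -0.    -0.001]
 [ 0.    -0.274  0.962 -0.142]
 [ 0.     0.     0.     1.   ]]
flap [{'box': [248.3, 101.8, 407.0, 266.3], 'conf': 0.93}]
offcut_mid []
```

View pics/w8.png

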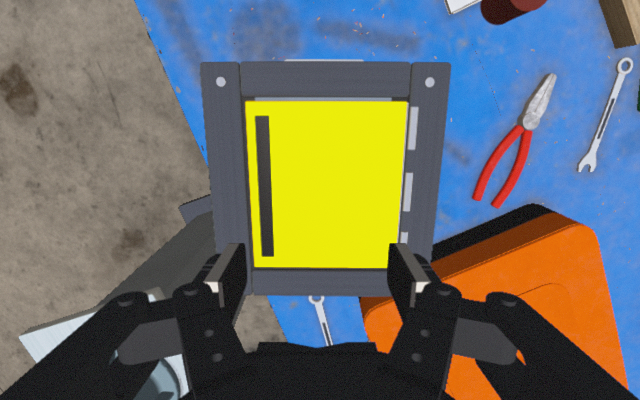

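View pics/end.png

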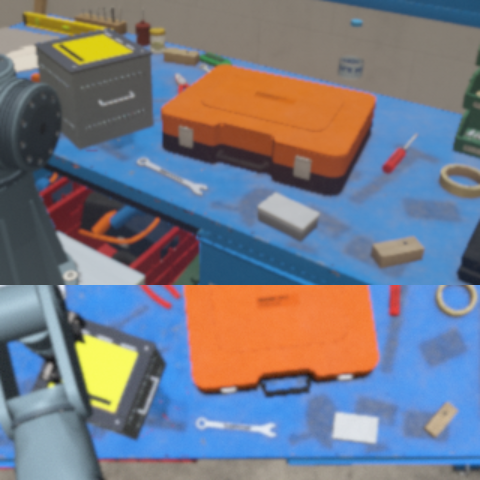

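The flap is shut flush at (327,185), the gripper is clear and empty, the offcut is off the bench, and the grey box is where it was.

```bash
python3 -c "
from bench import *
print(hand_in())"
```

```text
the job is handed in; nothing more can be done
None
```

I picked up the larger pine offcut, pushed the bin's flap down with it and lowered it into the mouth. I let it drop in, drew straight up and handed the job in at about 13.3 s.

- **In the mouth:** the wrist picture showed the flap swung well down, about 1 rad by eye. By calculation the offcut's centre was about 40 mm below the rim. The highest wrist force I read, at the ends of moves, was about 15 N.
- **After the release:** the wrist picture showed the offcut on the bin floor. It ended toward the side away from the hinge but inside the walls.
- **Before handing in:** the flap looked flush shut and the gripper was empty about 130 mm above the rim, with wrist force near zero. By eye the grey box and the smaller decoy block had not moved. I did not measure the box's position again, but nothing touched it.

One move call was refused for a typing error and moved nothing. My first fit of the offcut, from the fixed cameras, was poor; the wrist-camera measurements replaced it. The swing to the bin ran about 8 cm off sideways over the bin, and I corrected it before lowering. The hand-in gave no verdict, as stated.

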